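# Count along the rail and park the tin in the third gap

## Task

Starting in the gap beside the brass knob, run a closed fingertip lightly along the top of the divider rack's dark rail, over the first and second gap to the third, and stop there: do not touch the rail over the fourth. Then push the small dark tin along the worktop, lengthwise, into that third gap until it rests fully home against the back of the rack. Nothing is picked up: the tin stays flat on the worktop, nothing else on the worktop is disturbed, and the hand ends clear of everything.

Things in the scene. Friction and masses are not known exactly. Their poses are not given: they have to be found in the camera images.
- divider_rack: pale wooden comb-shaped divider rack, fixed, 262 mm long along its y; origin at worktop height, mid-length. Its x points from the gaps' open mouths to the back. Five dividers 6 mm thick, 28 mm high, at y = -128, -64, 0, 64, 128 mm reach from x = -30 mm (free ends) to a back board, 34 mm high, with its front face at x = +30 mm. Four 58 mm wide gaps between them
- gap_a (a point): middle (rack x = 0, y = +96 mm) of the leftmost gap seen from the robot, at worktop height. The gaps have no floor (things slide on the worktop itself) and are open above and towards -x of the rack. A 72 mm long tin pushed home against the back board has its centre at rack x = -6 mm and sticks out 12 mm in front of the dividers
- gap_b (a point): the same for the next gap, rack y = +32 mm
- gap_c (a point): the same for the next gap, rack y = -32 mm
- gap_d (a point): the same for the rightmost gap, rack y = -96 mm
- top_rail: the dark steel rail on top of the back board, fixed, rigid, 262 mm long along the rack's y axis, 14 mm wide, centred at x = +36 mm of the rack; its flat top is 40 mm above the worktop. Its origin coincides with the rack's origin, so add these offsets
- brass_knob: the brass knob, 20 mm wide and 25 mm tall, that stands on one end of the rail (rack x = +36 mm, y = +128 or -128 mm: it may be either end); fixed; origin at its foot, 40 mm above the worktop. Gaps are counted from this knob: along the rail the centres of the first, second, third and fourth gap lie 32, 96, 160 and 224 mm from it
- black_knob: the black knob of the same size on the other end of the rail; fixed; origin at its foot
- tin: a loose, closed, dark green-grey tin lying flat on the worktop in front of the rack's gaps, 49 mm wide (its x axis), 72 mm long (its y axis), 18 mm high; origin at the centre of its underside; 90 to 165 g. It starts with its length roughly along the rack's x axis, and mostly out of line with the third gap
- egg_cup: a stoneware egg cup, 47 mm wide and 50 mm tall, loose, standing beyond the rack's left end; a bystander; origin under its centre
- timer: a round kitchen timer, 65 mm wide and 37 mm tall, white dial on a dark base, loose, beyond the rack's right end; a bystander; origin under its centre
- trivet: a round wooden trivet, 91 mm wide and 12 mm tall, loose, on the strip in front of the sink (a tall fixed tap with an arched spout stands behind the sink: swing in on the robot's side of it); a bystander; origin at its foot
There are look-alikes about, which are no part of the job. Of the things that look like the tin, the middle-sized one is meant.

How it is judged:
By the outcome, as a careful person would: the job done as asked, in the order asked, and still so for the second after the job is handed in, with the robot touching nothing.
It also fails if it takes over 67 s, if anything falls off the work surface, if the arm or the gripper's body presses on something with over 40 N, if the wrist force passes 120 N, or if a joint passes its speed limit or range.

## Robot

A 6-joint arm with a two-finger parallel gripper is mounted at the origin on a cart in front of the work surface, level with it; the furniture and walls round the work are solid. World frame = base frame: x ahead of the robot, y to its left, z up, the work surface at z = 0. Lengths are in m, angles in rad, forces in N, time in s.
With the tool pointing down it reaches from about 0.425 to 0.95 m from the base axis. Payload 3.5 kg.
Tool frame: the origin (TCP) lies on the centre line of the jaws, within the pads' length; the fingertips stand 17 mm ahead of it and the grasp point (between the pads) lies 2 mm behind it; z points along the fingers, y is the line along which they close (so a half turn about z gives the same grasp; the last joint's range is limited). The gripper opens to 85 mm and grips with 20 to 120 N. Pads are 22 mm wide; open, the fingers measure 114 mm over their backs; the gripper's body (76 mm by 85 mm) begins 54 mm behind the grasp point. The pads swing forward as they close: fully open they stand 13 mm farther back than shut.
Start: joints at [1.107, 0.286, 1.577, -0, 1.279, -0.15], TCP at [0.208, 0.642, 0.248] pointing down, gripper open.
Joint ranges: [-2.77, 2.77], [-0.9, 2.22], [0.21, 2.48], [-1.53, 4.67], [0.24, 2.81], [-2.84, 2.84]. Speed limits (rad/s): [2.79, 2.79, 3.14, 3.14, 3.14, 3.14].

## Interface

Orientations are given as a unit quaternion [x, y, z, w].
In Python, from plant import ctrl gives the robot as it stands. The module is installed in compiled form; this text tells all that it offers.
- The arm moves only by the tool drive_tool, never from a script. Its argument "moves" is a list of rows, each a list of 3 entries, a list of its own where there are three numbers: the turn, a rotation vector about the tool's x, y, z in rad, then the shift along the tool's x, y, z in m, then the finger opening in m, from 0 to 0.0854. A call has 1 to 5 rows; each row shifts and turns the commanded pose from where the row before left it, along the tool's axes as they then stand; what a row does not reach is not made up. A row lasts 1/8 s, in which the tool goes at most 62.5 mm and 10.7 degrees, less where a joint would pass 70% of its speed; a pose out of reach is approached as far as the arm can. A call with a gripper value outside its range is refused whole. The fingers move at their own pace and stop on an object; "grip_force" is the grip in N (left out, the last holds). Time passes only in rows, so rows that do not move let the fingers close. It gives the time, the measured TCP pose, the force, the opening and the grip force at its end, in the units of the state.
- ctrl.get_state(): the state, without advancing time (a new reading comes with each control period).
- ctrl.read_camera(name): name is "scene" or "side" or "wrist"; returns a dict with "image" (400x640x3 uint8, red, green, blue), "fx", "fy", "cx", "cy" (pixels), "dist" ([k1, k2, p1, p2, k3] as OpenCV has them; the pictures are not rectified), "R" (3x3) and "t" (3): a world point X has camera coordinates R X + t. Camera axes: x right, y down, z forward; pixel columns grow to the right and rows downward; lengths in m; the calibration is good to about 2 mm. A picture is of the moment at which its call begins. There is no depth.
- ctrl.sign_off(): hands the job in; it is judged then, once.
The state is a dict: "time": time; "qpos": joint angles; "dq": joint speeds; "joint_efforts": joint torques, N m; "eef_pos": TCP position; "tcp_rot": TCP orientation; "contact_force": force on the tool from outside, world axes, zero at the start; "wrist_torque": the same for the moment, N m; "opening": opening from 0.0 (shut) to 1.0 (fully open); "finger_force": force on a finger pad.
Only numpy, scipy, OpenCV 4.12 (cv2) and the standard library are available. Lean on these libraries where they do the work, as an engineer would, in place of code of your own. Each camera call takes 0.05 s, during which the arm holds its last target. There are 200 camera calls.

## Working session

There is one attempt and no reset: what is moved stays moved. The work goes in short steps, Python scripts to look and compute and a tool call to move; the robot and the scene stay as the last step left them, time stands still between calls to the robot, and variables do not carry over. Pictures are saved under pics/ and viewed, at most 10 in all, crops included, and the job is handed in when it is done.

Besides the shell and the picture viewer there is one more tool, called after "Request:" as name(argument=value, ...), one argument or row to a line, values as JSON. drive_tool: Moves the arm, as the interface text tells. Its arguments: {"type":"object","properties":{"moves":{"type":"array","items":{"type":"array"}},"grip_force":{"type":"number"}},"required":["moves"]}

```bash
mkdir -p pics; cat > h.py <<'E'
import numpy as np, cv2, pickle
from plant import ctrl
def snap(n):
    c=ctrl.read_camera(n); pickle.dump(c,open(n+'.pkl','wb')); return c
def load(n): return pickle.load(open(n+'.pkl','rb'))
def K(c): return np.array([[c['fx'],0,c['cx']],[0,c['fy'],c['cy']],[0,0,1.]])
def ray(c,px,z):
    u=cv2.undistortPoints(np.array(px,float).reshape(-1,1,2),K(c),np.array(c['dist'],float)).reshape(-1,2)
    R=np.array(c['R']);t=np.array(c['t']); o=-R.T@t
    d=np.c_[u,np.ones(len(u))]@R
    z=np.broadcast_to(z,len(u))
    return o+d*((z-o[2])/d[:,2])[:,None]
def proj(c,X):
    r=cv2.Rodrigues(np.array(c['R'],float))[0]
    return cv2.projectPoints(np.array(X,float).reshape(-1,1,3),r,np.array(c['t'],float),K(c),np.array(c['dist'],float))[0].reshape(-1,2)
def save(img,f): cv2.imwrite('pics/'+f,cv2.cvtColor(np.ascontiguousarray(img),cv2.COLOR_RGB2BGR))
E
python3 - <<'E'
from h import *
a=snap('scene');b=snap('side');c=snap('wrist')
save(a['image'],'scene.png');save(b['image'],'side.png')
for x in(a,b,c): print((-np.array(x['R']).T@x['t']).round(3), np.array(x['R'])[2].round(2))
s=ctrl.get_state();print(s)
E
```

```text
[-0.098 -0.518  0.56 ] [ 0.53  0.71 -0.47]
[ 0.273 -0.795  0.785] [ 0.14  0.81 -0.57]
[0.145 0.661 0.373] [ 0.25 -0.08 -0.97]
{'time': 0.15, 'qpos': array([ 1.10699536e+00,  2.87023242e-01,  1.57785901e+00, -3.99323573e-05,
        1.27859111e+00, -1.50022548e-01]), 'dq': array([-0.00039572, -0.00317604, -0.00320544,  0.00191365, -0.0001824 ,
       -0.00093872]), 'joint_efforts': array([ 3.36471312e-04, -4.06602967e+01, -2.93143934e+01, -1.71506372e-04,
        3.95226249e-03,  1.21559552e-06]), 'eef_pos': array([0.20811687, 0.64160443, 0.24721427]), 'tcp_rot': array([ 1.56240615e-01,  9.87718576e-01, -9.02184953e-04, -2.65874234e-04]), 'contact_force': array([-0.15343063,  0.36899418,  0.17607413]), 'wrist_torque': array([-0.0707713 ,  0.01906221,  0.03460365]), 'finger_force': 0.0, 'opening': 0.9979789640123351}
```

View pics/scene.png

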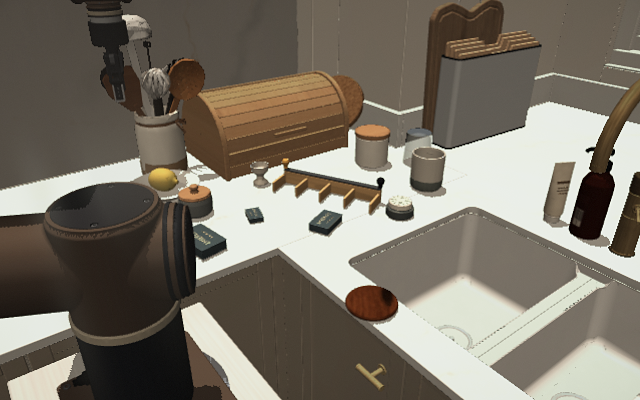

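View pics/side.png

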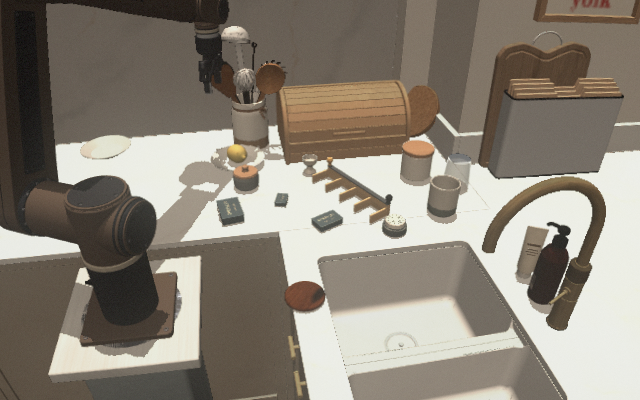

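The scene camera shows the rack at (330,185), the brass knob at its left end (286,163) and the black knob at the right (380,182). There are three dark tins: a large one at (209,240), a small one at (254,215) and a middle-sized one at (325,222), which fits the description. I'll confirm this in an enlarged crop.

```bash
python3 - <<'E'
from h import *
a=load('scene');b=load('side')
A=cv2.resize(a['image'][145:260,190:420],None,fx=3.2,fy=3.2,interpolation=cv2.INTER_CUBIC)[:300]
A=cv2.resize(a['image'][150:250,190:420],(800,348),interpolation=cv2.INTER_CUBIC)
B=cv2.resize(b['image'][145:240,210:430],(576,249),interpolation=cv2.INTER_CUBIC)
B=cv2.copyMakeBorder(B,0,0,0,224,cv2.BORDER_CONSTANT)
save(np.vstack([A,B]),'crop.png')
E
```

```text
(no output)
```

View pics/crop.png

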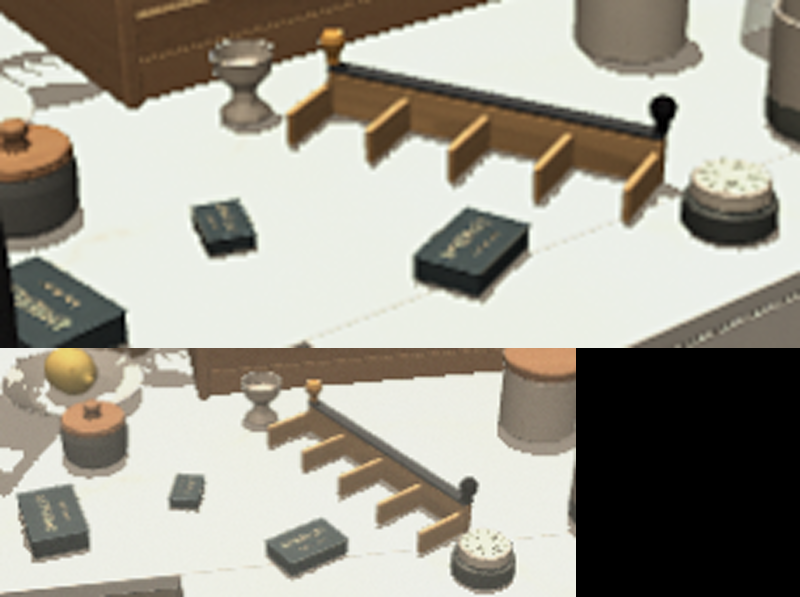

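Brass knob at crop (333,50), the middle-sized tin at crop (472,250), bigger than the small one (224,228) and smaller than the large one (65,305). So the third gap is gap_c and the tin is the middle one. Fitting poses next.

```bash
cat > m.py <<'E'
from h import *
from scipy.optimize import least_squares
a=load('scene');b=load('side')
fa=lambda p:np.array(p,float)/3.478+[190,150]-0.35
fb=lambda p:(np.array(p,float)-[0,348])/2.618+[210,145]-0.3
def T(p,X):
    X=np.array(X,float);c,s=np.cos(p[2]),np.sin(p[2])
    return np.c_[p[0]+c*X[:,0]-s*X[:,1],p[1]+s*X[:,0]+c*X[:,1],X[:,2]]
def fit(X,pa,pb,p0):
    f=lambda p:np.r_[(proj(a,T(p,X))-fa(pa)).ravel(),(proj(b,T(p,X))-fb(pb)).ravel()]
    r=least_squares(f,p0,loss='soft_l1');print(r.x.round(4),r.fun.round(1));return r.x
E
python3 - <<'E'
from m import *
print(ray(a,fa([[335,64],[662,130]]),.04).round(3),ray(b,fb([[315,402],[467,500]]),.04).round(3))
ya=[.128,.064,0,-.064,-.128]
X=[[-.03,y,.0] for y in ya]+[[-.03,y,.028] for y in ya]
pa=[[290,146],[370,163],[452,182],[537,201],[626,222],[290,113],[369,128],[450,147],[535,163],[625,184]]
pb=[[271,446],[305,471],[342,496],[380,524],[421,552],[269,429],[303,452],[340,476],[377,502],[418,533]]
B=ray(a,fa(pa[:5]),0);print(B.round(3))
p=fit(X,pa,pb,[.45,.4,0.])
Y=[[.036,.128,.04],[.036,-.128,.04]]
print((proj(a,T(p,Y))-fa([[335,64],[662,130]])).round(1),(proj(b,T(p,Y))-fb([[315,402],[467,500]])).round(1))
print('tin',ray(a,fa([[416,256],[472,209],[529,222],[480,270]]),.018).round(3),ray(b,fb([[267,548],[318,520],[348,544],[295,574-12]]),.018).round(3))
print('third',T(p,[[0,-.032,0],[-.006,-.032,0]]).round(4))
E
```

```text
[[0.533 0.467 0.04 ]
 [0.65  0.244 0.04 ]] [[0.538 0.466 0.04 ]
 [0.653 0.243 0.04 ]]
[[0.476 0.442 0.   ]
 [0.507 0.386 0.   ]
 [0.536 0.329 0.   ]
 [0.566 0.273 0.   ]
 [0.595 0.215 0.   ]]
[0.5635 0.3427 0.4721] [ 0.6 -0.4  0.1 -0.1  0.1 -0.1  0.1  0.1  0.1 -0.1  0.1 -1.   0.2 -0.3
  0.7 -0.5  1.   0.4  1.   0.1 -1.1  0.2 -1.  -0.1 -1.4  0.2 -1.2 -0.1
 -1.3  0.3 -0.4 -1.3 -0.2 -0.9 -0.3 -0.4  0.4 -0.   0.5 -0.9]
[[ 0.2 -1.1]
 [ 0.7 -0.6]] [[-0.5 -1.1]
 [ 0.2 -0.5]]
tin [[0.44  0.237 0.018]
 [0.504 0.264 0.018]
 [0.523 0.228 0.018]
 [0.461 0.2   0.018]] [[0.441 0.226 0.018]
 [0.501 0.265 0.018]
 [0.522 0.218 0.018]
 [0.464 0.198 0.018]]
third [[0.5781 0.3142 0.    ]
 [0.5727 0.3115 0.    ]]
```

```bash
cat > go.py <<'E'
# usage: go(rackx,racky,ztip,toolYangle_minus_rackyaw deg): remaining turn, then shift after that turn
from m import *
from scipy.spatial.transform import Rotation as Rn
RK=np.array([.5635,.3427,.475])
def go(x,y,ztip,ang):
    s=ctrl.get_state();p=s['eef_pos'];R=Rn.from_quat(s['tcp_rot']).as_matrix()
    th=np.arctan2(R[1,1],R[0,1]);g=RK[2]+np.radians(ang)
    d=(th-g+np.pi/2)%np.pi-np.pi/2
    R2=R@Rn.from_rotvec([0,0,d]).as_matrix()
    # level the tool
    y2=np.array([np.cos(th-d),np.sin(th-d),0]);z2=np.array([0,0,-1.]);W=np.c_[np.cross(y2,z2),y2,z2]
    rv=Rn.from_matrix(R.T@W).as_rotvec()
    w=np.r_[T(RK,[[x,y,0]])[0][:2],ztip+.017]
    c,sn=np.cos(RK[2]),np.sin(RK[2]);q=p[:2]-RK[:2]
    print('t',round(s['time'],2),'rack',np.round([c*q[0]+sn*q[1],-sn*q[0]+c*q[1]],4),'tip z',round(p[2]-.017,4),'F',s['contact_force'].round(1),'turn',rv.round(3),'shift',(W.T@(w-p)).round(4),'now-axes',(R.T@(w-p)).round(4))
E
python3 - <<'E'
from go import *
L,W,H=.036,.0245,.018
X=[[-W,-L,H],[-W,L,H],[W,L,H],[W,-L,H]]
fit(X,[[416,256],[472,209],[529,222],[480,270]],[[267,548],[318,520],[348,544],[295,562]],[.482,.23,.41-np.pi/2])
print('bin',ray(a,[[227,178],[335,155]],0).round(3), 'bin right bottom side',ray(b,[[283,160],[412,150]],0).round(3))
print('eggcup,timer',ray(a,fa([[250,128],[730,235]]),0).round(3))
go(.036,.096,.15,0)
E
```

```text
[ 0.482   0.2306 -1.115 ] [-0.3  0.1 -1.4 -0.7  2.   0.4  1.8  1.4 -1.4 -2.3  0.7 -0.9  0.5 -1.4
 -1.1  1.4]
bin [[0.422 0.582 0.   ]
 [0.747 0.536 0.   ]] bin right bottom side [[0.408 0.594 0.   ]
 [0.846 0.589 0.   ]]
eggcup,timer [[0.468 0.484 0.   ]
 [0.637 0.162 0.   ]]
t 0.15 rack [-0.1793  0.4283] tip z 0.2302 F [-0.2  0.4  0.2] turn [-0.002  0.     0.782] shift [-0.3323  0.2153  0.0802] now-axes [-0.3876 -0.0813  0.0803]
```

Request:
drive_tool(
  moves=[
    [[0,0,0.157],[0,0,0],0],
    [[0,0,0.157],[0,0,0],0],
    [[0,0,0.157],[0,0,0],0],
    [[0,0,0.157],[0,0,0],0],
    [[0,0,0.157],[0,0,0],0],
  ],
  grip_force=20,
)

```text
time: 0.78
eef_pos: [0.2082, 0.6418, 0.2477]
tcp_rot: [0.524, 0.851, -0.001, 0.0]
contact_force: [0.8, 0.2, 0.6]
opening: 0.001
finger_force: 0.0
```

Request:
drive_tool(
  moves=[
    [[0,0,0],[-0.05,0.01,0],0],
    [[0,0,0],[-0.05,0.01,0],0],
    [[0,0,0],[-0.05,0.02,0],0],
    [[0,0,0],[-0.05,0.02,0],0],
    [[0,0,0],[-0.05,0.02,0],0],
  ],
)

```text
time: 1.4
eef_pos: [0.3941, 0.4544, 0.248]
tcp_rot: [0.522, 0.853, -0.0, -0.0]
contact_force: [0.6, 0.1, 0.2]
opening: -0.003
finger_force: 0.0
```

```bash
python3 -c "
from go import *
go(.036,.096,.10,0)"
```

```text
t 1.4 rack [-0.0996  0.1768] tip z 0.231 F [0.6 0.1 0.2] turn [-0.     0.    -0.003] shift [-0.0808  0.1356  0.131 ] now-axes [-0.0804  0.1358  0.131 ]
```

Request:
drive_tool(
  moves=[
    [[0,0,0],[-0.027,0.045,0.03],0],
    [[0,0,0],[-0.027,0.045,0.03],0],
    [[0,0,0],[-0.027,0.046,0.03],0],
    [[0,0,0],[0,0,0.04],0],
    [[0,0,0],[0,0,0],0],
  ],
)

```text
time: 2.02
eef_pos: [0.5488, 0.4433, 0.1126]
tcp_rot: [0.523, 0.853, -0.005, -0.003]
contact_force: [-0.9, -0.2, -0.8]
opening: 0.0
finger_force: 0.0
```

```bash
python3 -c "
from go import *
go(.036,.096,.04,0)
c=snap('wrist');s=snap('side')
ya=[.128,.064,0,-.064,-.128]
im=c['image'].copy()
P=proj(c,T(RK,[[.029,.131,.04],[.043,.131,.04],[.029,-.131,.04],[.043,-.131,.04]]+[[-.03,y,0] for y in ya]+[[-.03,y,.028] for y in ya]))
print(P.round(0).tolist())
for u,v in P:
  if abs(u)<2000 and abs(v)<2000: cv2.circle(im,(int(u),int(v)),2,(255,0,0),-1)
B=cv2.resize(s['image'][145:240,210:430],(463,200),interpolation=cv2.INTER_CUBIC)
B=cv2.copyMakeBorder(B,0,0,0,640-463,cv2.BORDER_CONSTANT)
save(np.vstack([im,B]),'w1.png')
"
```

```text
t 2.02 rack [0.033  0.0962] tip z 0.0956 F [-0.9 -0.2 -0.8] turn [-0.011  0.001 -0.004] shift [-0.0002  0.003   0.0556] now-axes [-0.0002  0.0036  0.0556]
[[320.0, 167.0], [341.0, 167.0], [322.0, 441.0], [337.0, 441.0], [250.0, 164.0], [255.0, 235.0], [260.0, 298.0], [264.0, 353.0], [268.0, 400.0], [241.0, 169.0], [247.0, 249.0], [253.0, 317.0], [258.0, 376.0], [263.0, 426.0]]
```

View pics/w1.png

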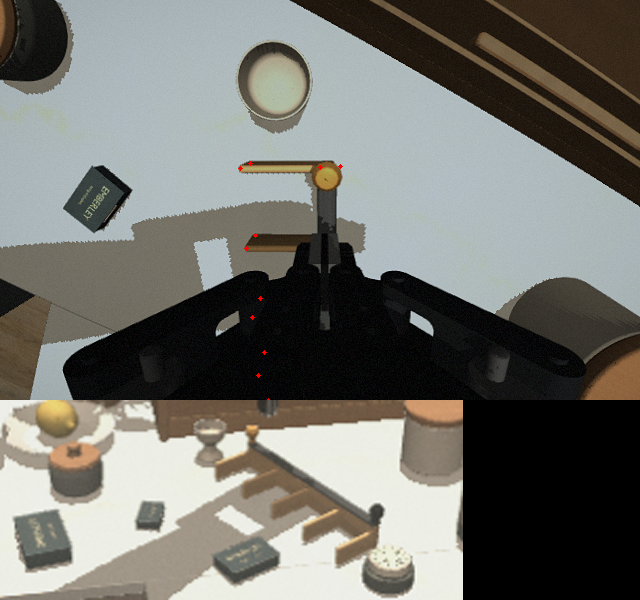

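Wrist view: brass knob at (327,178), rail running down from it at u≈318–336, overlay matches within about 2 mm. The tip is over the first gap; now descending.

Request:
drive_tool(
  moves=[
    [[0,0,0],[0,0.001,0.025],0],
    [[0,0,0],[0,0,0.02],0],
    [[0,0,0],[0,0,0.004],0],
    [[0,0,0],[0,0,0],0],
    [[0,0,0],[0,0,0],0],
  ],
)

```text
time: 2.75
eef_pos: [0.5527, 0.4464, 0.0707]
tcp_rot: [0.522, 0.853, 0.001, 0.0]
contact_force: [0.1, -0.4, 0.3]
opening: -0.005
finger_force: 0.0
```

Request:
drive_tool(
  moves=[
    [[0,0,0],[0,0,0.002],0],
    [[0,0,0],[0,0,0],0],
  ],
)

```text
time: 3.0
eef_pos: [0.5522, 0.4459, 0.0675]
tcp_rot: [0.522, 0.853, 0.0, 0.0]
contact_force: [0.5, -0.4, 0.8]
opening: 0.006
finger_force: 0.0
```

```bash
python3 -c "
from go import *
go(.0345,.096,.04,0)"
```

```text
t 3.0 rack [0.0371 0.097 ] tip z 0.0505 F [ 0.5 -0.4  0.8] turn [ 0.    -0.    -0.003] shift [-0.001  -0.0026  0.0105] now-axes [-0.001  -0.0026  0.0105]
```

Request:
drive_tool(
  moves=[
    [[0,0,0],[-0.001,-0.002,0.005],0],
    [[0,0,0],[0,0,0.003],0],
    [[0,0,0],[0,0,0],0],
    [[0,0,0],[0,0,0],0],
  ],
)

```text
time: 3.5
eef_pos: [0.5508, 0.4441, 0.0593]
tcp_rot: [0.522, 0.853, -0.0, 0.0]
contact_force: [0.3, -0.2, -0.1]
opening: 0.0
finger_force: 0.0
```

Request:
drive_tool(
  moves=[
    [[0,0,0],[0,0,0.001],0],
    [[0,0,0],[0,0,0],0],
  ],
)

```text
time: 3.75
eef_pos: [0.5507, 0.4441, 0.0583]
tcp_rot: [0.522, 0.853, -0.0, -0.0]
contact_force: [-0.1, -0.5, -0.3]
opening: -0.0
finger_force: 0.0
```

Request:
drive_tool(
  moves=[
    [[0,0,0],[0,0,0.001],0],
    [[0,0,0],[0,0,0],0],
  ],
)

```text
time: 4.0
eef_pos: [0.5507, 0.444, 0.0572]
tcp_rot: [0.522, 0.853, -0.0, -0.0]
contact_force: [-0.2, 0.1, -0.1]
opening: -0.004
finger_force: 0.0
```

Request:
drive_tool(
  moves=[
    [[0,0,0],[0,0,0.0005],0],
    [[0,0,0],[0,0,0],0],
  ],
)

```text
time: 4.25
eef_pos: [0.5508, 0.4441, 0.0571]
tcp_rot: [0.522, 0.853, -0.0, -0.0]
contact_force: [-1.3, -1.1, 2.0]
opening: 0.003
finger_force: 0.9
```

Request:
drive_tool(
  moves=[
    [[0,0,0],[0,0,0.0005],0],
    [[0,0,0],[0,0,0],0],
  ],
)

```text
time: 4.5
eef_pos: [0.5508, 0.4441, 0.0572]
tcp_rot: [0.522, 0.853, -0.0, 0.0]
contact_force: [-3.5, -1.2, 5.3]
opening: 0.002
finger_force: 2.6
```

Request:
drive_tool(
  moves=[
    [[0,0,0],[-0.006,0,0],0],
    [[0,0,0],[-0.01,0,0],0],
    [[0,0,0],[-0.01,0,0],0],
    [[0,0,0],[-0.01,0,0],0],
  ],
)

```text
time: 5.0
eef_pos: [0.5679, 0.412, 0.0571]
tcp_rot: [0.522, 0.853, 0.001, 0.0]
contact_force: [-2.1, 3.7, 5.3]
opening: 0.004
finger_force: 2.7
```

```bash
python3 -c "
from go import *
go(.0345,-.032,.04,0)"
```

```text
t 5.0 rack [0.0356 0.0596] tip z 0.0401 F [-2.1  3.7  5.3] turn [ 0.002 -0.001 -0.004] shift [-0.0916 -0.0011  0.0001] now-axes [-0.0916 -0.0008  0.    ]
```

Request:
drive_tool(
  moves=[
    [[0,0,0],[-0.01,0,0],0],
    [[0,0,0],[-0.01,0,0],0],
    [[0,0,0],[-0.01,-0.001,0],0],
    [[0,0,0],[-0.01,0,0],0],
    [[0,0,0],[-0.01,0,0],0],
  ],
)

```text
time: 5.62
eef_pos: [0.5897, 0.3669, 0.0571]
tcp_rot: [0.522, 0.853, 0.001, 0.0]
contact_force: [-1.6, 3.7, 5.7]
opening: -0.003
finger_force: 2.8
```

Request:
drive_tool(
  moves=[
    [[0,0,0],[-0.01,0,0],0],
    [[0,0,0],[-0.01,0,0],0],
    [[0,0,0],[-0.01,0,0],0],
    [[0,0,0],[-0.005,0,0],0],
    [[0,0,0],[0,0,0],0],
  ],
)

```text
time: 6.25
eef_pos: [0.6059, 0.335, 0.0571]
tcp_rot: [0.523, 0.853, 0.0, 0.001]
contact_force: [-1.4, 1.4, 6.2]
opening: -0.003
finger_force: 2.8
```

```bash
python3 -c "
from go import *
go(.0345,-.032,.04,0)"
```

```text
t 6.25 rack [ 0.0342 -0.0262] tip z 0.0401 F [-1.4  1.4  6.2] turn [ 0.001  0.    -0.004] shift [-0.0058  0.0003  0.0001] now-axes [-0.0058  0.0003  0.0001]
```

Request:
drive_tool(
  moves=[
    [[0,0,0],[-0.005,0,0],0],
    [[0,0,0],[0,0,0],0],
    [[0,0,0],[0,0,-0.03],0],
    [[0,0,0],[0,0,-0.04],0],
    [[0,0,0],[-0.02,-0.04,-0.01],0],
  ],
)

```text
time: 6.88
eef_pos: [0.5834, 0.2952, 0.1393]
tcp_rot: [0.522, 0.853, 0.002, 0.003]
contact_force: [-0.2, 0.1, 0.1]
opening: 0.004
finger_force: 0.0
```

Request:
drive_tool(
  moves=[
    [[0,0,0],[-0.03,-0.04,0],0.03],
    [[0,0,0],[-0.03,-0.04,0],0.03],
    [[0,0,0],[-0.01,-0.04,0],0.03],
    [[0,0,0],[0,0,0],0.03],
    [[0,0,0],[0,0,0],0.03],
  ],
)

```text
time: 7.5
eef_pos: [0.506, 0.1779, 0.136]
tcp_rot: [0.522, 0.853, -0.0, 0.0]
contact_force: [0.1, 0.1, 0.8]
opening: 0.352
finger_force: 0.0
```

```bash
python3 -c "
from go import *
go(-.124,-.118,.004,0)
c=snap('wrist')
L,W,H=.036,.0245,.018
q=T([.482,.2306,-1.115],[[-W,-L,H],[-W,L,H],[W,L,H],[W,-L,H]])
ya=[.128,.064,0,-.064,-.128]
P=np.r_[proj(c,q),proj(c,T(RK,[[-.03,y,.028] for y in ya]))]
im=c['image'].copy()
for u,v in P:
  if abs(u)<2000 and abs(v)<2000: cv2.circle(im,(int(u),int(v)),2,(255,0,0),-1)
s=snap('scene')['image'][145:255,190:420]
save(np.vstack([im,cv2.resize(cv2.copyMakeBorder(s,0,0,0,190,cv2.BORDER_CONSTANT),(640,168))]),'w2.png')"
```

```text
t 7.5 rack [-0.1265 -0.1203] tip z 0.119 F [0.1 0.1 0.8] turn [-0.     0.001 -0.004] shift [0.0023 0.0025 0.115 ] now-axes [0.0024 0.0025 0.115 ]
```

View pics/w2.png

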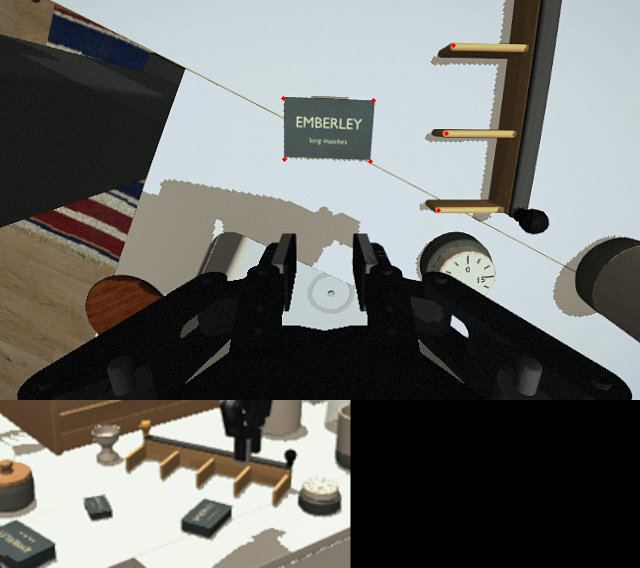

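Wrist view: the overlay sits on the tin ((284,98) to (371,161)) and on the divider tips. Next I lower beside the tin and push it sideways.

Request:
drive_tool(
  moves=[
    [[0,0,0],[0,0.001,0.04],0.03],
    [[0,0,0],[0,0.001,0.04],0.03],
    [[0,0,0],[0,0,0.025],0.03],
    [[0,0,0],[0,0,0.008],0.03],
    [[0,0,0],[0,0,0],0.03],
  ],
)

```text
time: 8.22
eef_pos: [0.5078, 0.1798, 0.0233]
tcp_rot: [0.522, 0.853, -0.0, -0.0]
contact_force: [-1.0, -0.3, -0.4]
opening: 0.348
finger_force: 0.0
```

Request:
drive_tool(
  moves=[
    [[0,0,0],[0,0,0],0.03],
    [[0,0,0],[0.008,0,0],0.03],
    [[0,0,0],[0.008,0,0],0.03],
    [[0,0,0],[0.008,0,0],0.03],
    [[0,0,0],[0.006,0,0],0.03],
  ],
)

```text
time: 8.85
eef_pos: [0.4937, 0.2067, 0.0236]
tcp_rot: [0.522, 0.853, 0.0, 0.0]
contact_force: [-0.5, -0.9, 1.1]
opening: 0.348
finger_force: 0.6
```

```bash
python3 -c "
from go import *
go(-.124,-.0675,.004,0)"
```

```text
t 8.85 rack [-0.1243 -0.089 ] tip z 0.0066 F [-0.5 -0.9  1.1] turn [ 0.001  0.001 -0.002] shift [0.0215 0.0003 0.0026] now-axes [0.0215 0.0003 0.0026]
```

Request:
drive_tool(
  moves=[
    [[0,0,0],[0.006,0,0],0.03],
    [[0,0,0],[0.006,0,0],0.03],
    [[0,0,0],[0.005,0,0],0.03],
    [[0,0,0],[0.004,0,0],0.03],
    [[0,0,0],[0,0,0],0.03],
  ],
)

```text
time: 9.48
eef_pos: [0.4837, 0.2252, 0.0231]
tcp_rot: [0.522, 0.853, -0.0, -0.0]
contact_force: [-0.5, 0.7, 0.1]
opening: 0.351
finger_force: 0.0
```

Request:
drive_tool(
  moves=[
    [[0,0,0],[0,0,0],0.03],
    [[0,0,0],[-0.02,0,0],0.03],
    [[0,0,0],[-0.02,0,0],0.03],
    [[0,0,0],[0,0,-0.04],0.03],
    [[0,0,0],[0,0,-0.04],0.03],
  ],
)

```text
time: 10.1
eef_pos: [0.5027, 0.1873, 0.1037]
tcp_rot: [0.523, 0.852, -0.001, -0.001]
contact_force: [0.0, 0.6, -0.4]
opening: 0.347
finger_force: 0.0
```

Request:
drive_tool(
  moves=[
    [[0,0,0],[0,-0.025,-0.04],0.03],
    [[0,0,0],[0,-0.03,0],0.03],
    [[0,0,0],[0.01,-0.03,0],0.03],
    [[0,0,0],[0,0,0],0.03],
    [[0,0,0],[0,0,0],0.03],
  ],
)

```text
time: 10.72
eef_pos: [0.4232, 0.1588, 0.1438]
tcp_rot: [0.523, 0.853, 0.0, 0.001]
contact_force: [0.8, -0.4, 1.2]
opening: 0.35
finger_force: 0.0
```

```bash
python3 -c "
from go import *
go(-.19,-.032,.004,90)
c=snap('wrist')
L,W,H=.036,.0245,.018
q=T(RK,[[-.124+i*L,-.032+j*W,H] for i in(-1,1) for j in (-1,1)])
ya=[.128,.064,0,-.064,-.128]
P=np.r_[proj(c,q),proj(c,T(RK,[[-.03,y,.028] for y in ya]))];print(P[:4].round(0).tolist())
im=c['image'].copy()
for u,v in P:
  if abs(u)<2000 and abs(v)<2000: cv2.circle(im,(int(u),int(v)),2,(255,0,0),-1)
save(im,'w3.png')"
```

```text
t 10.72 rack [-0.2089 -0.0994] tip z 0.1268 F [ 0.8 -0.4  1.2] turn [ 2.000e-03 -1.000e-03  1.567e+00] shift [ 0.0189 -0.0674  0.1228] now-axes [0.0675 0.0184 0.1228]
[[381.0, 148.0], [384.0, 88.0], [464.0, 148.0], [470.0, 89.0]]
```

View pics/w3.png

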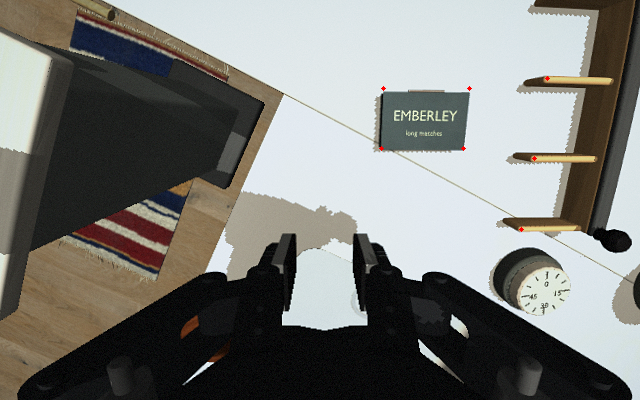

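The tin's corners sit at (383,93), (382,150), (464,152) and (467,94). It's about 3 mm short of the gap's centre line, so I'll nudge it once more.

Request:
drive_tool(
  moves=[
    [[0,0,0],[-0.006,0.045,0],0.03],
    [[0,0,0],[-0.006,0.04,0.02],0.03],
    [[0,0,0],[0,0,0.05],0.03],
    [[0,0,0],[0,0,0.04],0.03],
    [[0,0,0],[0,0,0.01],0.03],
  ],
)

```text
time: 11.4
eef_pos: [0.5018, 0.1869, 0.02]
tcp_rot: [0.522, 0.853, -0.002, -0.002]
contact_force: [0.2, 0.6, -0.1]
opening: 0.348
finger_force: 0.0
```

Request:
drive_tool(
  moves=[
    [[0,0,0],[0.012,0,0],0.03],
    [[0,0,0],[0.012,0,0],0.03],
    [[0,0,0],[0.008,0,0],0.03],
    [[0,0,0],[0,0,0],0.03],
  ],
)

```text
time: 11.9
eef_pos: [0.4889, 0.2169, 0.0244]
tcp_rot: [0.521, 0.853, 0.001, 0.001]
contact_force: [-0.8, -0.2, 0.1]
opening: 0.35
finger_force: 0.0
```

```bash
python3 -c "
from go import *
go(-.124,-.0652,.004,0)"
```

```text
t 11.9 rack [-0.1239 -0.0777] tip z 0.0074 F [-0.8 -0.2  0.1] turn [ 0.002  0.001 -0.001] shift [ 0.0125 -0.0001  0.0034] now-axes [ 0.0126 -0.0001  0.0034]
```

Push 12.5 mm, back off, rise, then turn 90° behind the tin.

Request:
drive_tool(
  moves=[
    [[0,0,0],[0.006,0,0],0.03],
    [[0,0,0],[0.004,0,0],0.03],
    [[0,0,0],[0.0025,0,0],0.03],
    [[0,0,0],[0,0,0],0.03],
    [[0,0,0],[0,0,0],0.03],
  ],
)

```text
time: 12.52
eef_pos: [0.483, 0.227, 0.0232]
tcp_rot: [0.522, 0.853, -0.0, -0.0]
contact_force: [0.2, 0.0, 0.0]
opening: 0.35
finger_force: 0.0
```

Request:
drive_tool(
  moves=[
    [[0,0,0],[-0.02,0,0],0.03],
    [[0,0,0],[-0.02,0,0],0.03],
    [[0,0,0],[0,0,-0.05],0.03],
    [[0,0,0],[0,-0.025,-0.05],0.03],
    [[0,0,0],[0,-0.035,-0.02],0.03],
  ],
)

```text
time: 13.15
eef_pos: [0.4504, 0.1629, 0.1472]
tcp_rot: [0.523, 0.853, 0.002, 0.003]
contact_force: [-0.4, 0.3, -0.2]
opening: 0.354
finger_force: 0.0
```

Request:
drive_tool(
  moves=[
    [[0,0,0.175],[0.01,-0.02,0],0.03],
    [[0,0,0.175],[0,0,0],0.03],
    [[0,0,0.175],[0,0,0],0.03],
    [[0,0,0.175],[0,0,0],0.03],
    [[0,0,0.175],[0,0,0],0.03],
  ],
)

```text
time: 13.78
eef_pos: [0.426, 0.1627, 0.1435]
tcp_rot: [0.836, 0.548, 0.0, 0.0]
contact_force: [0.2, -0.4, -0.1]
opening: 0.352
finger_force: 0.0
```

Request:
drive_tool(
  moves=[
    [[0,0,0.175],[0,0,0],0.03],
    [[0,0,0.175],[0,0,0],0.03],
    [[0,0,0.175],[0,0,0],0.03],
    [[0,0,0.171],[0,0,0],0.03],
    [[0,0,0],[0,0,0],0.03],
  ],
)

```text
time: 14.4
eef_pos: [0.4259, 0.1629, 0.1434]
tcp_rot: [0.972, 0.234, 0.0, 0.0]
contact_force: [-0.9, 0.1, 0.6]
opening: 0.354
finger_force: 0.0
```

```bash
python3 -c "
from go import *
go(-.19,-.032,.004,90)"
```

```text
t 14.4 rack [-0.2046 -0.097 ] tip z 0.1264 F [-0.9  0.1  0.6] turn [ 0.    -0.    -0.003] shift [ 0.0146 -0.065   0.1224] now-axes [ 0.0144 -0.065   0.1224]
```

Request:
drive_tool(
  moves=[
    [[0,0,0],[0.006,-0.03,0],0.03],
    [[0,0,0],[0.006,-0.03,0.02],0.03],
    [[0,0,0],[0.003,-0.005,0],0.03],
    [[0,0,0],[0,0,0],0.03],
    [[0,0,0],[0,0,0],0.03],
  ],
)

```text
time: 15.02
eef_pos: [0.4101, 0.2281, 0.124]
tcp_rot: [0.972, 0.234, 0.001, 0.0]
contact_force: [0.1, 0.2, -0.7]
opening: 0.352
finger_force: 0.0
```

```bash
python3 -c "
from go import *
go(-.19,-.032,.004,90)
c=snap('wrist')
L,W,H=.036,.0245,.018
q=T(RK,[[-.124+i*L,-.032+j*W,H] for i in(-1,1) for j in (-1,1)])
P=np.r_[proj(c,q),proj(c,T(RK,[[-.03,y,.028] for y in [0,-.064]]))];print(P.round(0).tolist())
im=c['image'].copy()
save(cv2.resize(im[:260,160:480],(800,600),interpolation=cv2.INTER_CUBIC) if 0 else cv2.resize(im[0:240,160:480],(800,600),interpolation=cv2.INTER_CUBIC),'w4.png')"
```

```text
t 15.03 rack [-0.1888 -0.0317] tip z 0.107 F [ 0.1  0.2 -0.7] turn [ 0.001 -0.001 -0.003] shift [-0.0012  0.0003  0.103 ] now-axes [-0.0013  0.0002  0.103 ]
[[354.0, 168.0], [293.0, 169.0], [356.0, 73.0], [290.0, 73.0], [275.0, -20.0], [370.0, -20.0]]
```

View pics/w4.png

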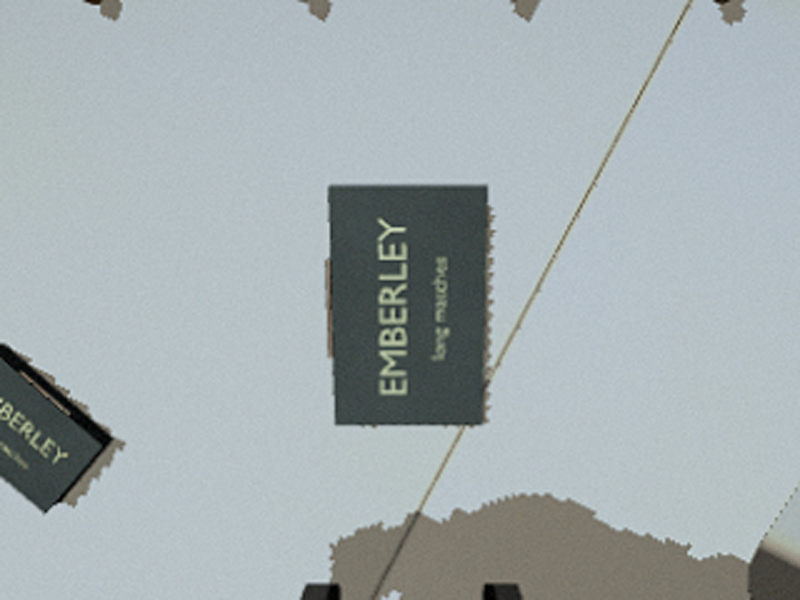

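Tin corners now (291,74), (355,74), (294,170), (354,170), matching the ideal centred and aligned position within 0.5 mm. Lowering behind it and pushing lengthwise.

Request:
drive_tool(
  moves=[
    [[0,0,0],[0,0,0.04],0.03],
    [[0,0,0],[0,0,0.04],0.03],
    [[0,0,0],[0,0,0.019],0.03],
    [[0,0,0],[0,0,0.003],0.03],
    [[0,0,0],[0,0,0],0.03],
  ],
)

```text
time: 15.7
eef_pos: [0.4101, 0.2286, 0.0221]
tcp_rot: [0.972, 0.234, 0.001, -0.0]
contact_force: [-0.2, -0.2, -0.3]
opening: 0.352
finger_force: 0.0
```

Request:
drive_tool(
  moves=[
    [[0,0,0],[0.008,0,0],0.03],
    [[0,0,0],[0.006,0,0],0.03],
    [[0,0,0],[0.006,0,0],0.03],
    [[0,0,0],[0.01,0,0],0.03],
    [[0,0,0],[0.01,0,0],0.03],
  ],
)

```text
time: 16.32
eef_pos: [0.4454, 0.2472, 0.0213]
tcp_rot: [0.972, 0.234, -0.0, 0.0]
contact_force: [-0.9, -1.1, 1.2]
opening: 0.352
finger_force: 0.7
```

Request:
drive_tool(
  moves=[
    [[0,0,0],[0.01,0,0],0.03],
    [[0,0,0],[0.01,0,0],0.03],
    [[0,0,0],[0.006,0,0],0.03],
    [[0,0,0],[0,0,0],0.03],
  ],
)

```text
time: 16.82
eef_pos: [0.4687, 0.2589, 0.0214]
tcp_rot: [0.972, 0.234, 0.001, -0.0]
contact_force: [-0.6, 0.2, -0.6]
opening: 0.353
finger_force: 0.0
```

```bash
python3 -c "
from go import *
go(-.053,-.032,.004,90)
c=snap('wrist')
save(cv2.resize(c['image'][0:270,140:500],(800,600),interpolation=cv2.INTER_CUBIC),'w5.png')"
```

```text
t 16.82 rack [-0.1226 -0.0311] tip z 0.0044 F [-0.6  0.2 -0.6] turn [ 0.    -0.001 -0.003] shift [0.0696 0.0009 0.0004] now-axes [0.0696 0.0006 0.0005]
```

View pics/w5.png

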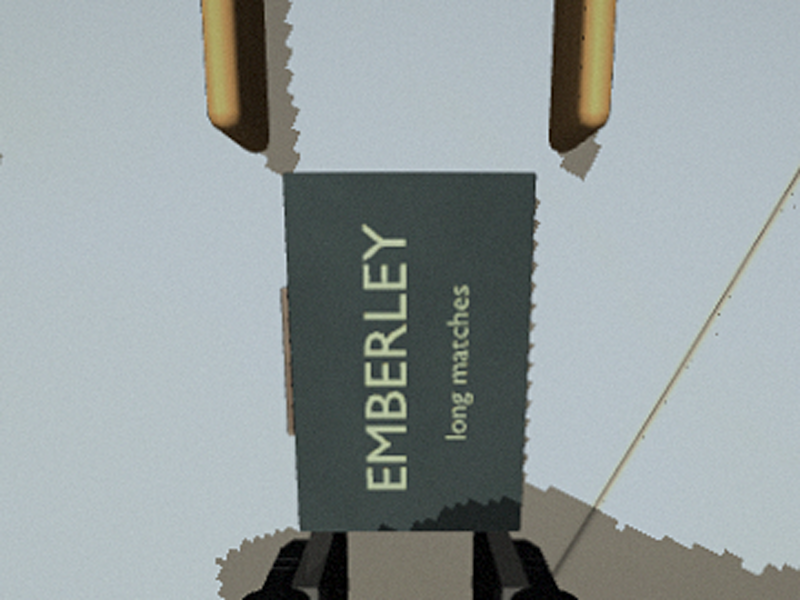

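Tin front corners at crop (283,173) and (536,173). The divider inner edges at (268,150) and (549,150) are centred on it, so I keep pushing.

Request:
drive_tool(
  moves=[
    [[0,0,0],[0.006,0,0],0.03],
    [[0,0,0],[0.008,0.0005,0],0.03],
    [[0,0,0],[0.008,0,0],0.03],
    [[0,0,0],[0.008,0,0],0.03],
    [[0,0,0],[0.008,0,0],0.03],
  ],
)

```text
time: 17.5
eef_pos: [0.5026, 0.2758, 0.0213]
tcp_rot: [0.972, 0.234, -0.0, 0.0]
contact_force: [-1.0, -0.2, -0.3]
opening: 0.351
finger_force: 0.4
```

Request:
drive_tool(
  moves=[
    [[0,0,0],[0.008,0,0],0.03],
    [[0,0,0],[0.008,0,0],0.03],
    [[0,0,0],[0.005,0,0],0.03],
    [[0,0,0],[0.003,0,0],0.03],
    [[0,0,0],[0,0,0],0.03],
  ],
)

```text
time: 18.12
eef_pos: [0.5238, 0.2866, 0.0214]
tcp_rot: [0.972, 0.234, 0.0, -0.0]
contact_force: [0.3, -1.0, 0.1]
opening: 0.351
finger_force: 0.0
```

```bash
python3 -c "
from go import *
go(-.053,-.032,.004,90)"
```

```text
t 18.12 rack [-0.061  -0.0318] tip z 0.0044 F [ 0.3 -1.   0.1] turn [ 0.    -0.001 -0.003] shift [0.008  0.0002 0.0004] now-axes [0.008  0.0002 0.0004]
```

Request:
drive_tool(
  moves=[
    [[0,0,0],[0.002,0,0],0.03],
    [[0,0,0],[0.002,0,0],0.03],
    [[0,0,0],[0.002,0,0],0.03],
    [[0,0,0],[0,0,0],0.03],
  ],
)

```text
time: 18.62
eef_pos: [0.5285, 0.289, 0.0212]
tcp_rot: [0.972, 0.234, -0.001, 0.0]
contact_force: [-1.7, -2.1, 1.8]
opening: 0.352
finger_force: 1.2
```

Request:
drive_tool(
  moves=[
    [[0,0,0],[0.001,0,0],0.03],
    [[0,0,0],[0.001,0,0],0.03],
    [[0,0,0],[0,0,0],0.03],
  ],
)

```text
time: 19.0
eef_pos: [0.5287, 0.2891, 0.0211]
tcp_rot: [0.972, 0.234, -0.003, 0.001]
contact_force: [-6.5, -4.2, 6.8]
opening: 0.354
finger_force: 4.1
```

```bash
python3 -c "
from go import *
go(-.053,-.032,.004,90)"
```

```text
t 19.0 rack [-0.0554 -0.0317] tip z 0.0041 F [-6.5 -4.2  6.8] turn [-0.     0.006 -0.003] shift [0.0024 0.0003 0.0001] now-axes [0.0024 0.0003 0.0001]
```

Force rises with no further motion, so the tin is at the back. Back off, rise and look.

Request:
drive_tool(
  moves=[
    [[0,0,0],[0.001,0,0],0.03],
    [[0,0,0],[0,0,0],0.03],
    [[0,0,0],[-0.01,0,0],0.03],
    [[0,0,0],[-0.03,0,0],0.03],
    [[0,0,0],[-0.03,0,-0.02],0.03],
  ],
)

```text
time: 19.62
eef_pos: [0.4678, 0.2581, 0.0401]
tcp_rot: [0.972, 0.234, -0.001, -0.0]
contact_force: [-0.2, 0.3, 0.3]
opening: 0.356
finger_force: 0.0
```

Request:
drive_tool(
  moves=[
    [[0,0,0],[0,0,-0.05],0.03],
    [[0,0,0],[0,0,-0.05],0.03],
    [[0,0,0],[0,0,-0.04],0.03],
    [[0,0,0],[0,0,0],0.03],
    [[0,0,0],[0,0,0],0.03],
  ],
)

```text
time: 20.25
eef_pos: [0.4688, 0.2586, 0.1807]
tcp_rot: [0.972, 0.234, 0.0, -0.0]
contact_force: [-0.4, -0.2, -1.2]
opening: 0.353
finger_force: 0.0
```

```bash
python3 -c "
from go import *
go(-.053,-.032,.004,90)
c=snap('wrist')
P=proj(c,T(RK,[[-.042,-.0565,.018],[-.042,-.0075,.018],[.03,-.0565,.018],[.03,-.0075,.018]]));print(P.round(0).tolist())
im=c['image'][0:240,160:480]
save(cv2.resize(im,(800,600),interpolation=cv2.INTER_CUBIC),'w6.png')"
```

```text
t 20.25 rack [-0.1226 -0.0315] tip z 0.1637 F [-0.4 -0.2 -1.2] turn [-0.    -0.    -0.003] shift [0.0696 0.0005 0.1597] now-axes [0.0696 0.0003 0.1597]
[[349.0, 105.0], [298.0, 105.0], [351.0, 22.0], [296.0, 22.0]]
```

View pics/w6.png

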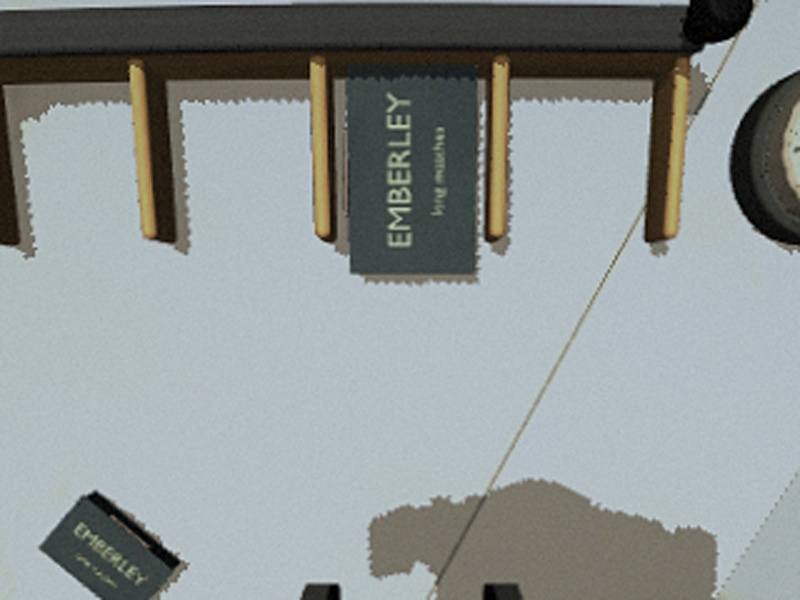

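```bash
python3 -c "
from go import *
c=load('wrist')
n=['div tip top y0','board top front y-.03','board bottom y-.08','rail back','tin front','tin back']
X=[[-.03,0,.028],[.03,-.032,.034],[.03,-.08,0],[.043,-.032,.04],[-.042,-.032,.018],[.03,-.032,.018]]
print(dict(zip(n,((proj(c,T(RK,X))-[160,0])*2.5).round(0).tolist())))
d=proj(c,T(RK,np.array(X)+[-.004,0,0]));print(((d-[160,0])*2.5).round(0).tolist())"
```

```text
{'div tip top y0': [321.0, 228.0], 'board top front y-.03': [408.0, 40.0], 'board bottom y-.08': [534.0, 71.0], 'rail back': [408.0, -10.0], 'tin front': [409.0, 263.0], 'tin back': [408.0, 55.0]}
[[321.0, 239.0], [408.0, 53.0], [533.0, 82.0], [408.0, 3.0], [409.0, 274.0], [408.0, 68.0]]
```

With a common 4 mm calibration offset, the divider tips, board and rail line up with the picture. The tin's front edge matches the home position: predicted 274, seen 274. The tin is home and the hand is clear.

```bash
python3 -c "
from plant import ctrl
print(ctrl.sign_off())"
```

```text
the job is handed in; nothing more can be done
None
```

I ran the closed fingertip along the rail from the gap beside the brass knob to the third gap, pushed the middle-sized tin home against the back of that gap, and handed the job in at about 20 s with the hand clear. The hand-in gave no verdict.

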